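# Draw the bed scraper and hold it ready at the print

### The job

Draw the green-handled scraper out of its slanted stand and turn it level with its blade lying flat, keeping it raised: hold it ready about 10 cm above the bench, pointing straight at the orange print, the blade's end about 5 cm short of the print's near side as seen from above. Finish still holding it there, motionless and touching nothing else with it; do not shift the prints, the tape roll or the tin.

Things in the scene. Friction and masses are not known exactly. Their poses are not given: they have to be found in the camera images.
- scraper: bed scraper, 148 mm long, about 60 g. Green handle 24 mm wide (x), y = -21 to 74, z = 0 to 14 mm; steel blade 40 mm wide, y = -74 to -19, z = 6 to 8 mm. Origin: mid length and width, on the handle's underside. y runs from blade to butt, z is normal to the flat. It starts with y rising at 45 degrees, the butt up and toward the robot.
- handle_mid (a point): middle of the scraper's handle (y = 26.5, z = 7 mm in its frame)
- blade_end (a point): middle of the blade's end edge (y = -74, z = 7 mm in the scraper's frame)
- stand: blue slanted stand, fixed, about 120 x 84 mm, 75 mm tall; origin under it on the bench, 66 mm below the scraper's origin; -x side to the robot, within 0.35 rad. The blade sits in a slot 46 x 8 mm, 52 mm deep; way out: straight along the scraper's y axis. An 18 mm wide tongue lies under the handle up to y = 34 mm; handle sides are free.
- build_plate: flat printer build plate, fixed to the bench, 90 x 200 x 8 mm, dark sheet on aluminium, a pull tab on the -x side toward the robot; origin under its centre, y along its length. The two prints stand on it 50 mm either side of its middle, either way round
- orange_print: rough orange print, about 40 mm across and 41 mm tall, loose; origin at the centre of its underside, which is 8 mm above the bench
- black_print: rough black print, about 58 mm across and 69 mm tall, loose; origin at the centre of its underside
- tape_roll: roll of black tape lying flat, 58 mm across, 19 mm tall, loose; origin at the centre of its underside
- nozzle_tin: round bare metal tin with lid, 55 mm across, 24 mm tall, loose; origin at the centre of its underside
There are look-alikes about, which are no part of the job. There is more than one size of the orange_print; the job needs the smaller.

How it is judged:
On the way:
1. the scraper is drawn out of the stand, in the gripper (contact force between scraper and the fingers above 1 N and contact force between scraper and stand below 0.1 N and height (world z) of blade_end above 0.045 m and distance between blade_end and stand above 0.075 m), for 0.2 s.
At the end, for the whole second after the job is handed in: Held by the fingers, still, touching no stand, plate or print; blade end 65 to 150 mm above the bench; length level within 0.2 rad, flat within 0.25 rad; orange print's axis within 25 mm of the line along the scraper and 40 to 105 mm from the blade end from above (contact force between scraper and the fingers above 1 N and contact force between scraper and stand below 0.1 N and contact force between scraper and build_plate below 0.1 N and contact force between scraper and orange_print below 0.1 N and contact force between scraper and black_print below 0.1 N and height (world z) of blade_end between 0.065 and 0.15 m and angle between scraper's own y axis and vertical between 1.3708 and 1.7708 rad and (angle between scraper's own z axis and vertical below 0.25 rad or angle between scraper's own z axis and vertical above 2.8916 rad) and horizontal distance between blade_end and orange_print between 0.04 and 0.105 m and y of orange_print in the frame of scraper below -0.1 m and x of orange_print in the frame of scraper between -0.025 and 0.025 m and linear speed of scraper below 0.02 m/s and angular speed of scraper below 0.15 rad/s); the arm keeps its last pose, push and grip.
It fails at once if a print is shifted (distance of any of orange_print, black_print from where it was at the start of the episode above 0.012 m).
It fails at once if the tape roll or the tin is shifted (distance of any of tape_roll, nozzle_tin from where it was at the start of the episode above 0.012 m).
It also fails if it takes over 38 s, if anything falls off the work surface, if the arm or the gripper's body presses on something with over 40 N, if the wrist force passes 120 N, or if a joint passes its speed limit or range.

### The arm

A 6-joint arm with a two-finger parallel gripper is mounted at the origin on a cart in front of the work surface, level with it; the furniture and walls round the work are solid. World frame = base frame: x ahead of the robot, y to its left, z up, the work surface at z = 0. Lengths are in m, angles in rad, forces in N, time in s.
With the tool pointing down it reaches from about 0.275 to 0.975 m from the base axis. Payload 8.4 kg.
Tool frame: the origin (TCP) lies midway between the tips of the shut fingers; the grasp point (between the pads) lies 19 mm behind it; z points along the fingers, y is the line along which they close (so a half turn about z gives the same grasp; the last joint's range is limited). The gripper opens to 92 mm and grips with 3 to 60 N. Pads are 20 mm wide; open, the fingers measure 128 mm over their backs; the gripper's body (75 mm by 189 mm) begins 69 mm behind the grasp point.
Start: joints at [-1.13, 0.353, 1.633, -0, 1.155, -0.002], TCP at [0.268, -0.565, 0.215] pointing down, gripper open.
Joint ranges: [-2.63, 2.63], [-0.92, 2.1], [0.06, 2.66], [-1.3, 4.44], [0, 2.69], [-3.02, 3.02]. Speed limits (rad/s): [2.22, 2.22, 2.79, 3.14, 3.14, 3.14].

### API

Orientations are given as a unit quaternion [x, y, z, w].
In Python, from station import r gives the robot as it stands. Calls block until the motion is done:
- r.movep(position, orientation): joint-space move of the TCP to a pose.
- r.movel(position, attitude=None, v=0.15): straight line of the TCP; attitude=None keeps the orientation; v is the mean speed in m/s.
- r.move_joints(angles): joint-space move.
- r.set_gripper(opening): opening from 0.0 (shut) to 1.0 (fully open); the grip force is fixed at half the most; returns when the fingers have stopped.
- r.dwell(seconds).
- r.inverse_kinematics(position, orientation): joint angles nearest the present ones, or None.
- r.snapshot(name): name is "scene" or "top" or "wrist"; returns a dict with "color" (400x640x3 uint8, red, green, blue), "camera_matrix" (3x3 intrinsics, pixels), "world_from_camera" (4x4, takes a point from camera to world coordinates). Camera axes: x right, y up, looking along -z (the intrinsics and any distortion apply to the point x, -y, -z); pixel columns grow to the right and rows downward; lengths in m; the calibration is good to about 2 mm. The wrist camera is an equidistant fisheye: a pixel r from the principal point sees the ray r / f radians off the axis. A picture is of the moment at which its call begins. There is no depth.
A pose or a line that the arm cannot do raises r.MotionError and nothing moves.
- r.close_job(): hands the job in; it is judged then, once.
Trained networks look in a picture, given as the dict that the camera call returned (one of the last four; its "shot" number tells which), for a name from the list of things; names that differ only in an ending like _2 or _b are one class to them, and where a whole thing is asked for, a point or a joint stands for the part that bears it (a point fixed in the world has none). Each returns a list of dicts, best first, with "conf" (0 to 1); they miss things now and then, are a little off and sometimes report something else, mostly with a low value. They report only what shows in the picture. A call takes as long as a camera call. They do not tell look-alikes from the thing itself.
- r.find_in(picture, query): "location" ([column, row] in pixels, amid what is visible of it).
- r.place_of(picture, query): "location" ([column, row] in pixels: a listed point, or the origin of a listed thing).
Readings, each from a call of its own:
- r.current_t(): time.
- r.current_qpos(): joint angles.
- r.current_qvel(): joint speeds.
- r.current_tau(): joint torques, N m.
- r.current_tcp_pos(): TCP position.
- r.current_orientation(): TCP orientation.
- r.current_contact_force(): force on the tool from outside, world axes, zero at the start.
- r.current_torque(): the same for the moment, N m.
- r.current_opening(): opening from 0.0 (shut) to 1.0 (fully open).
- r.current_grip_force(): force on a finger pad.
Only numpy, scipy, OpenCV 4.12 (cv2) and the standard library are available. Lean on these libraries where they do the work, as an engineer would, in place of code of your own. Each camera call takes 0.05 s, during which the arm holds its last target. There are 200 camera calls.

## Working session

There is one attempt and no reset: what is moved stays moved. The work goes in short steps, each a Python script; the robot and the scene stay as the last script left them, time stands still between calls to the robot, and variables do not carry over. Pictures are saved under pics/ and viewed, at most 10 in all, crops included, and the job is handed in when it is done.

```bash
mkdir -p pics; ls; python3 - <<'E'
from station import r
import cv2
for n in ("scene","top"):
    p=r.snapshot(n); cv2.imwrite(f"pics/{n}.png",p["color"][:,:,::-1])
    print(n,p["camera_matrix"].tolist(),p["world_from_camera"].round(4).tolist(),[k for k in p])
    for q in ("scraper","handle_mid","blade_end","stand","build_plate","orange_print","black_print","tape_roll","nozzle_tin"):
        print(q,[(x["location"],round(x["conf"],2)) for x in r.place_of(p,q)[:4]])
print(r.current_t())
E
```

```text
pics
scene [[377.55141460883425, 0.0, 312.88650467006676], [0.0, 377.55141460883425, 198.46250647518175], [0.0, 0.0, 1.0]] [[-0.5369, 0.5702, -0.6217, 0.0138], [-0.8436, -0.363, 0.3957, 0.4459], [-0.0, 0.737, 0.6759, 0.6814], [0.0, 0.0, 0.0, 1.0]] ['color', 'camera_matrix', 'world_from_camera', 'shot']
scraper [([352.1, 201.6], 0.57)]
handle_mid [([350.3, 195.5], 0.8)]
blade_end [([330.7, 201.3], 0.49)]
stand [([346.2, 222.4], 0.87)]
build_plate [([220.9, 242.7], 0.75)]
orange_print [([406.2, 223.2], 0.91), ([238.4, 238.9], 0.55)]
black_print [([199.2, 242.0], 0.69)]
tape_roll [([442.8, 202.1], 0.57)]
nozzle_tin [([310.0, 248.5], 0.88)]
top [[381.3058927107228, 0.0, 319.35729215622774], [0.0, 381.3058927107228, 197.67013856724705], [0.0, 0.0, 1.0]] [[-0.0118, 0.9935, -0.113, 0.4147], [-0.9999, -0.0105, 0.0114, 0.1043], [0.0101, 0.1131, 0.9935, 1.0835], [0.0, 0.0, 0.0, 1.0]] ['color', 'camera_matrix', 'world_from_camera', 'shot']
scraper [([345.9, 204.0], 0.71), ([432.6, 230.9], 0.2)]
handle_mid [([345.3, 206.1], 0.84)]
blade_end []
stand [([343.6, 206.5], 0.72)]
build_plate [([242.9, 171.2], 0.87)]
orange_print [([387.9, 232.7], 0.56), ([343.9, 202.4], 0.48)]
black_print [([225.3, 165.0], 0.6)]
tape_roll [([431.4, 232.2], 0.78)]
nozzle_tin [([302.9, 211.9], 0.87)]
1.0
```

View pics/scene.png

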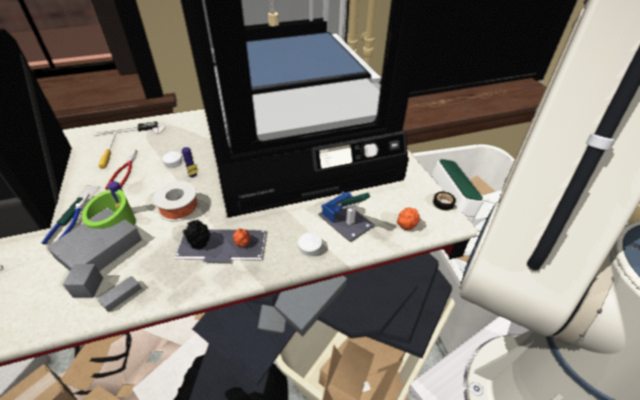

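View pics/top.png

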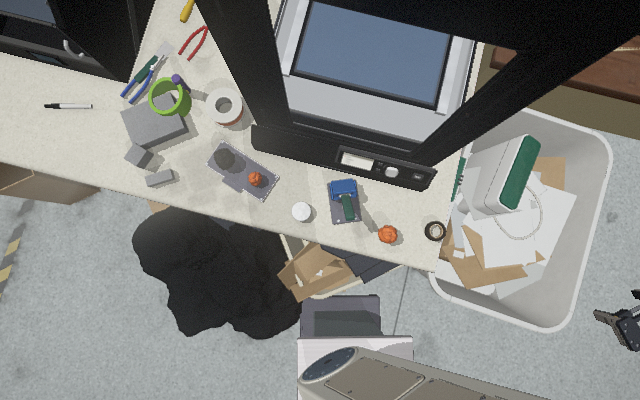

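The scene view shows the stand with the scraper at about (346,210). The plate is at (221,243), with the small orange print at (241,238) and the black one at (197,234). The larger orange decoy is at (408,218), and the printer is right behind the stand. The top view agrees: plate (243,171), its orange print (255,180), stand and scraper (345,204).

```bash
cat > h.py <<'E'
import numpy as np, cv2
from station import r
from scipy.spatial.transform import Rotation as R
def ray(p,uv,fish=False):
    K=p["camera_matrix"];T=np.array(p["world_from_camera"])
    a=np.array([(uv[0]-K[0,2])/K[0,0],(uv[1]-K[1,2])/K[1,1]])
    if fish:
        th=np.linalg.norm(a); a3=np.array([*(a/max(th,1e-9)*np.sin(th)),np.cos(th)])
    else: a3=np.array([*a,1.])
    d=T[:3,:3]@(a3*[1,-1,-1]); return T[:3,3],d/np.linalg.norm(d)
def onz(p,uv,z,fish=False):
    o,d=ray(p,uv,fish); return o+d*(z-o[2])/d[2]
def tri(rays):
    A=sum(np.eye(3)-np.outer(d,d) for o,d in rays); b=sum((np.eye(3)-np.outer(d,d))@o for o,d in rays)
    return np.linalg.solve(A,b)
E
python3 - <<'E'
from h import *
s=r.snapshot("scene");t=r.snapshot("top")
np.set_printoptions(precision=4,suppress=True)
for q,z in (("handle_mid",.09),("stand",0),("build_plate",0),("orange_print",.008),("black_print",.008),("tape_roll",0),("nozzle_tin",0)):
    for p in (s,t):
        print(q,[(onz(p,x["location"],z),round(x["conf"],2)) for x in r.place_of(p,q)[:3]])
print("hm tri",tri([ray(s,(350.3,195.5)),ray(t,(345.3,206.1))]))
print("orange centre vis",tri([ray(s,(241.5,238)),ray(t,(255,180))]), "decoy",tri([ray(s,(408,218)),ray(t,(388,233.5))]))
# blue stand / plate corners in top
for n,uv,z in (("plL",(209,150),.008),("plR",(278,180),.008),("plBR",(265,199),.008),("butt",(348,220),.12),("sBL",(333,224),0),("sBR",(362,220),0),("printer front",(340,175),.05)): print(n,onz(t,uv,z))
cv2.imwrite("pics/crops.png",np.vstack([cv2.resize(x,(640,300),interpolation=cv2.INTER_CUBIC) for x in (s["color"][165:265,180:393,::-1],t["color"][135:235,190:403,::-1])]))
E
```

```text
handle_mid [(array([0.5224, 0.0119, 0.09  ]), 0.72)]
handle_mid [(array([0.4974, 0.0254, 0.09  ]), 0.53)]
stand [(array([0.5136, 0.0226, 0.    ]), 0.87)]
stand [(array([0.5133, 0.0272, 0.    ]), 0.82)]
build_plate [(array([0.6286, 0.318 , 0.    ]), 0.96)]
build_plate [(array([0.6224, 0.3061, 0.    ]), 0.66)]
orange_print [(array([0.6013, 0.2724, 0.008 ]), 0.65), (array([ 0.4348, -0.0871,  0.008 ]), 0.6)]
orange_print [(array([0.5861, 0.2676, 0.008 ]), 0.71), (array([ 0.4369, -0.0987,  0.008 ]), 0.57)]
black_print [(array([0.6463, 0.3564, 0.008 ]), 0.88), (array([ 0.5636, -0.0328,  0.008 ]), 0.28)]
black_print []
tape_roll [(array([ 0.4315, -0.225 ,  0.    ]), 0.71), (array([0.6173, 0.3071, 0.    ]), 0.67)]
tape_roll [(array([ 0.4446, -0.2383,  0.    ]), 0.55), (array([0.4923, 0.1429, 0.    ]), 0.53)]
nozzle_tin [(array([0.4981, 0.1493, 0.    ]), 0.74), (array([0.6593, 0.3563, 0.    ]), 0.26)]
nozzle_tin [(array([0.5091, 0.1363, 0.    ]), 0.87)]
hm tri [0.5053 0.0286 0.1044]
orange centre vis [0.5872 0.2729 0.0293] decoy [ 0.4336 -0.0964  0.0249]
plL [0.6782 0.4072 0.008 ]
plR [0.589  0.2093 0.008 ]
plBR [0.5349 0.246  0.008 ]
butt [0.4667 0.0215 0.12  ]
sBL [0.4623 0.054  0.    ]
sBR [ 0.4728 -0.0287  0.    ]
printer front [0.5944 0.035  0.05  ]
```

View pics/crops.png

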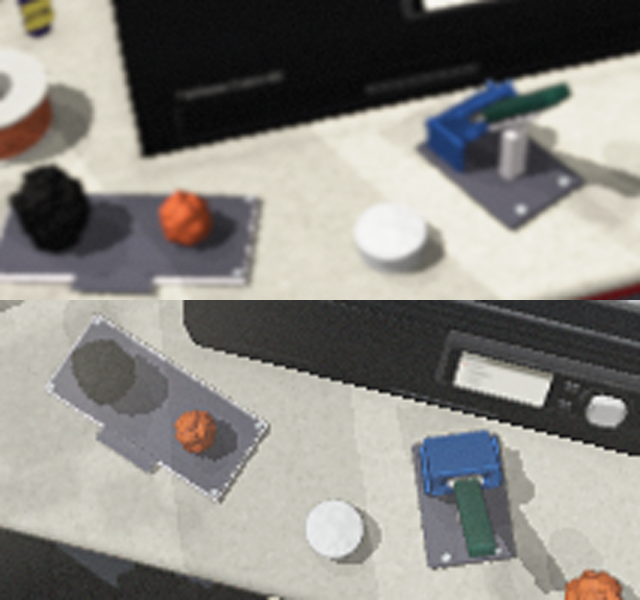

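```bash
cat >> h.py <<'E'
np.set_printoptions(precision=4,suppress=True)
def quat(z,y):
    z=np.array(z,float);z/=np.linalg.norm(z);y=np.array(y,float);y-=z*(y@z);y/=np.linalg.norm(y)
    return R.from_matrix(np.column_stack([np.cross(y,z),y,z])).as_quat()
E
python3 - <<'E'
from h import *
print(R.from_quat(r.current_orientation()).as_matrix())
yaw=.126; Y=np.array([-np.sin(yaw),np.cos(yaw),0])
for s in (1,-1): print(s,r.inverse_kinematics([.42,.015,.28],quat([0,0,-1],s*Y)))
for s in (1,-1): print("fin",s,r.inverse_kinematics([.43,.20,.09],quat([.64,.3,-.707],s*np.array([-.42,.907,0]))))
s=min((1,-1),key=lambda s:abs(np.array(r.inverse_kinematics([.42,.015,.28],quat([0,0,-1],s*Y)))[5]))
r.movep([.42,.015,.28],quat([0,0,-1],s*Y)); print("sign",s,r.current_t())
p=r.snapshot("wrist"); print(p["camera_matrix"].tolist(),p["world_from_camera"])
cv2.imwrite("pics/w1.png",p["color"][:,:,::-1])
for q,z in (("handle_mid",.09),("blade_end",.02),("scraper",.066),("stand",0),("build_plate",0),("orange_print",.008),("nozzle_tin",0)):
    print(q,[(x["location"],onz(p,x["location"],z,True),round(x["conf"],2)) for x in r.place_of(p,q)[:3]])
E
```

```text
[[ 0.9035  0.4285 -0.    ]
 [ 0.4285 -0.9035  0.0001]
 [ 0.     -0.0001 -1.    ]]
1 [ 0.0321 -0.0443  1.9599 -0.      1.226  -1.6647]
-1 [ 0.0321 -0.0443  1.9599 -0.      1.226   1.4769]
fin 1 [0.4251 0.2892 2.6176 3.1237 0.5505 1.58  ]
fin -1 [ 0.4251  0.2892  2.6176  3.1237  0.5505 -1.5616]
sign -1 3.9583
[[309.70691628693146, 0.0, 318.85119473189957], [0.0, 309.70691628693146, 199.1461592401535], [0.0, 0.0, 1.0]] [[ 0.1248  0.9558  0.2663  0.4952]
 [-0.9922  0.1201  0.0337  0.0236]
 [ 0.0002 -0.2684  0.9633  0.4494]
 [ 0.      0.      0.      1.    ]]
handle_mid [([323.8, 111.9], array([0.4995, 0.0183, 0.09  ]), 0.75)]
blade_end []
scraper [([321.8, 97.9], array([0.5167, 0.0226, 0.066 ]), 0.85)]
stand [([319.3, 100.1], array([0.5167, 0.0255, 0.    ]), 0.86), ([128.1, 12.9], array([ 0.6499,  0.362 , -0.    ]), 0.38)]
build_plate [([150.8, 26.5], array([0.621 , 0.3092, 0.    ]), 0.78), ([234.5, 103.8], array([0.4994, 0.1485, 0.    ]), 0.74)]
orange_print [([162.7, 42.8], array([0.5902, 0.2767, 0.008 ]), 0.81), ([393.0, 167.9], array([ 0.4342, -0.0942,  0.008 ]), 0.55), ([321.3, 110.5], array([0.502 , 0.0209, 0.008 ]), 0.37)]
nozzle_tin [([237.2, 102.8], array([0.5011, 0.1445, 0.    ]), 0.86), ([128.6, 11.5], array([0.6524, 0.3615, 0.    ]), 0.18)]
```

View pics/w1.png

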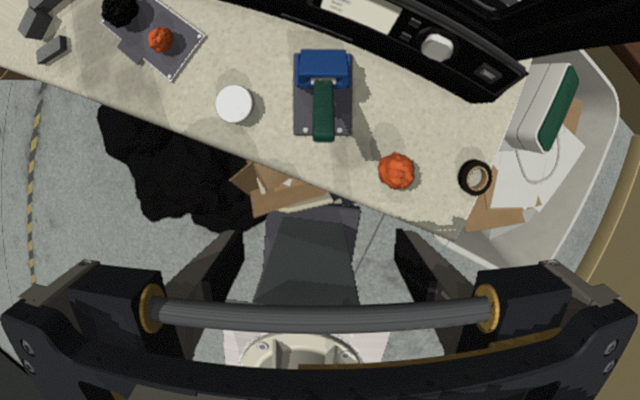

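The wrist view shows the green handle from (322,82) to (323,140) and the stand base front corners at (293,134) and (351,136). The tin is at (234,104), and the plate's orange print at (160,40) is clearly smaller than the decoy at (397,171).

```bash
python3 - <<'E'
from h import *
p=r.snapshot("wrist")
for uv in ((293,134),(351,136)): print("base",onz(p,uv,.003,True))
for uv in ((314,140),(334,140),(324,140)): print("butt",onz(p,uv,.120,True))
for uv in ((313,83),(332,83)): print("handle low",onz(p,uv,.061,True))
for uv in ((160,40),): print("orange",onz(p,uv,.028,True))
for uv in ((208,37),(170,81)): print("plate right corners",onz(p,uv,.008,True))
O=np.array([.588,.272])
np.random.seed(0)
for gy in (.025,.04):
  for H in (.10,.115):
    for az in np.arange(0,1.6,.2):
      for tilt in (-.35,-.2,0.):
        u=np.array([np.cos(az),np.sin(az),0]); e=np.pi/4+tilt
        z=np.sin(e)*u-np.cos(e)*np.array([0,0,1]); Y=np.array([-u[1],u[0],0])
        g=np.array([*O,0])-u*(.070+.074+gy)+[0,0,H]
        q=r.inverse_kinematics(g+.019*z,quat(z,-Y))
        if q is not None and abs(q[3])<1.6: print(gy,H,az.round(2),tilt,np.array(q))
E
```

```text
base [0.4634 0.0573 0.003 ]
base [ 0.471  -0.0258  0.003 ]
butt [0.4679 0.0256 0.12  ]
butt [0.4706 0.0046 0.12  ]
butt [0.4693 0.0151 0.12  ]
handle low [0.5341 0.036  0.061 ]
handle low [0.5371 0.0128 0.061 ]
orange [0.5903 0.2711 0.028 ]
plate right corners [0.5977 0.2007 0.008 ]
plate right corners [0.529  0.2551 0.008 ]
0.025 0.1 0.2 -0.35 [ 0.6362  0.2125  2.3277 -0.7333  0.2695  2.6857]
0.025 0.1 0.4 -0.35 [ 0.4598  0.1924  2.3578 -0.1602  0.1586  1.7833]
0.025 0.1 0.6 -0.35 [0.2773 0.2027 2.3426 0.6436 0.2248 0.645 ]
0.025 0.1 0.8 -0.35 [0.1243 0.2404 2.2847 0.8009 0.3762 0.1776]
0.025 0.1 0.8 -0.2 [ 0.0423  0.2619  2.3648  1.4111  0.3948 -0.495 ]
0.025 0.1 1.0 -0.35 [ 0.0178  0.2968  2.1936  0.7679  0.5294 -0.0601]
0.025 0.1 1.0 -0.2 [-0.0757  0.324   2.2526  1.1382  0.5651 -0.4956]
0.025 0.1 1.0 0.0 [-0.1999  0.4071  2.313   1.4869  0.7226 -0.9563]
0.025 0.1 1.2 -0.35 [-0.0438  0.3639  2.0795  0.695   0.6735 -0.2197]
0.025 0.1 1.2 -0.2 [-0.1351  0.3966  2.1168  0.9484  0.7225 -0.5271]
0.025 0.1 1.2 0.0 [-0.2482  0.4746  2.15    1.1982  0.8534 -0.8619]
0.025 0.1 1.4 -0.35 [-
[... 2599 characters left out ...]

0.04 0.115 0.8 -0.2 [ 0.0109  0.2095  2.3773  1.3015  0.419  -0.405 ]
0.04 0.115 1.0 -0.35 [-0.0125  0.256   2.2012  0.7295  0.5666 -0.043 ]
0.04 0.115 1.0 -0.2 [-0.1097  0.2821  2.2591  1.0744  0.5977 -0.4532]
0.04 0.115 1.0 0.0 [-0.2378  0.3641  2.3191  1.414   0.7431 -0.9045]
0.04 0.115 1.2 -0.35 [-0.074   0.3312  2.0811  0.6671  0.7101 -0.2131]
0.04 0.115 1.2 -0.2 [-0.1668  0.3638  2.1171  0.9072  0.7572 -0.5056]
0.04 0.115 1.2 0.0 [-0.2812  0.4416  2.1497  1.1492  0.8818 -0.8301]
0.04 0.115 1.4 -0.35 [-0.098   0.4109  1.9462  0.597   0.8454 -0.3433]
0.04 0.115 1.4 -0.2 [-0.1813  0.4492  1.9612  0.7779  0.9064 -0.5584]
0.04 0.115 1.4 0.0 [-0.2796  0.5256  1.9692  0.9646  1.0262 -0.7949]
```

```bash
cat >> h.py <<'E'
yaw=.12; X=np.array([np.cos(yaw),np.sin(yaw),0]); Yv=np.array([-X[1],X[0],0]); Zw=np.array([0,0,1.])
ys=(Zw-X)/2**.5; zs=(X+Zw)/2**.5; tilt=.15; gy=.04
S=np.array([.518,.0228,.066]); z0=np.sin(tilt)*X-np.cos(tilt)*Zw; q0=quat(z0,-Yv)
G=S+gy*ys+.007*zs
def final(O,H,az,back=0.,d=.070,pitch=0.,up=0.):
    u=np.array([np.cos(az),np.sin(az),0]); e=np.pi/4+tilt+pitch
    z=np.sin(e)*u-np.cos(e)*Zw
    return np.array([*O,0])-u*(d+.074+gy+back)+(H+up)*Zw+.019*z, quat(z,[u[1],-u[0],0])
E
python3 - <<'E'
from h import *
r.movep(G+.019*z0-.11*z0,q0)
r.movel(G+.019*z0,v=.1)
print(r.current_contact_force(),r.current_tcp_pos())
p=r.snapshot("wrist"); a=p["color"][:300]
s=r.snapshot("scene"); b=cv2.resize(s["color"][150:270,270:450],(450,300))
r.set_gripper(0); print(r.current_opening()*92,r.current_grip_force(),r.current_contact_force())
s=r.snapshot("scene"); c=cv2.resize(s["color"][150:270,270:450],(450,300))
cv2.imwrite("pics/g.png",np.hstack([cv2.resize(a,(350,164))[:,:,::-1], ]))
cv2.imwrite("pics/g.png",np.vstack([np.hstack([b,c])])[:,::1,::-1][:, :, :] if False else cv2.resize(np.hstack([b,c]),(800,267))[:,:,::-1])
print(r.current_t())
E
```

```text
[ 1.2611 -0.2867 -0.645 ] [0.498  0.0204 0.081 ]
24.085201196032013 29.983726143836975 [1.046  0.5845 0.2077]
7.35
```

View pics/g.png

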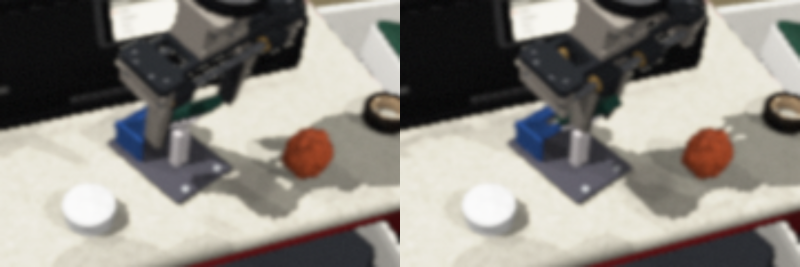

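The left crop shows the open fingers straddling the handle at about (200,105). The right crop shows them shut on it with the butt sticking out at (610,105). The 24.1 mm opening matches the handle width, so I'll draw it out.

```bash
python3 - <<'E'
from h import *
T=G+.019*z0
for d in (.03,.07,.15):
    r.movel(T+d*ys,v=.06 if d<.05 else .1); print(d,r.current_contact_force(),r.current_opening()*92,r.current_grip_force())
r.dwell(.3)
O=[.588,.272]
for az in (.9,1.,1.1,1.2):
    print(az,r.inverse_kinematics(*final(O,.1,az,up=.1,back=.03)),r.inverse_kinematics(*final(O,.1,az)))
print(r.current_t(),r.current_qpos(),r.current_tcp_pos())
p=r.snapshot("wrist"); s=r.snapshot("scene")
cv2.imwrite("pics/d.png",np.vstack([p["color"][:300],s["color"][100:300]])[:,:,::-1])
E
```

```text
0.03 [ 1.0231  0.7627 -0.7392] 23.924311418556023 29.983396232128143
0.07 [ 0.1163 -0.366  -0.5678] 24.07882453979533 29.983450770378113
0.15 [-0.0094 -0.1819 -0.8076] 24.081620924134715 29.983440935611725
0.9 [-0.3744  0.1706  2.4203  1.4285  0.8908 -0.8716] [-0.2833  0.4831  2.4369  1.7903  0.8687 -1.3009]
1.0 [-0.4081  0.2305  2.3289  1.3036  0.9674 -0.8514] [-0.3255  0.501   2.349   1.592   0.8961 -1.2056]
1.1 [-0.4218  0.2891  2.2333  1.2002  1.04   -0.8337] [-0.3475  0.5257  2.2571  1.4269  0.9392 -1.1243]
1.2 [-0.4217  0.3466  2.1347  1.1127  1.1111 -0.8182] [-0.355   0.5556  2.1623  1.2896  0.9929 -1.0577]
9.8 [-0.0007 -0.0757  2.2239  0.024   0.8452  1.4354] [0.3924 0.0077 0.1862]
```

View pics/d.png

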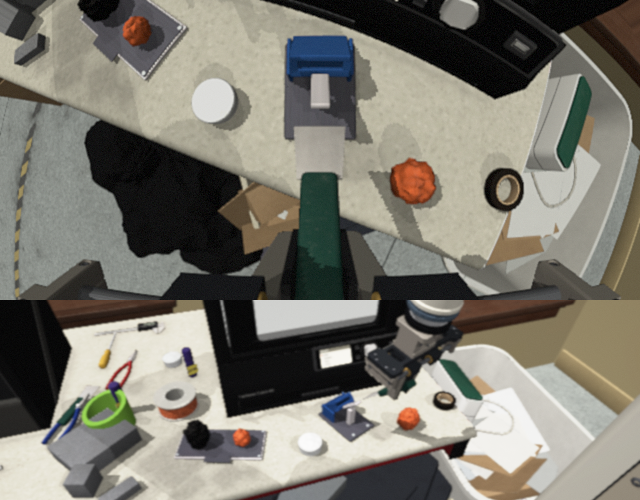

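The scraper is clear of the stand. In the upper view its blade is at about (320,150), straight in the gripper, and nothing else has moved.

```bash
python3 - <<'E'
from h import *
O=[.590,.272]; az=1.1
r.movel(r.current_tcp_pos()+np.array([-.02,0,.09]),v=.15)
P,q=final(O,.1,az,back=.05,up=.12)
try: r.movel(P,q,v=.06)
except r.MotionError as e: print(e); r.movep(P,q)
print(r.current_t(),r.current_qpos(),r.current_contact_force())
P,q=final(O,.1,az); r.movel(P,q,v=.07); r.dwell(.5)
print(r.current_t(),r.current_tcp_pos(),P,r.current_opening()*92)
p=r.snapshot("wrist"); s=r.snapshot("scene"); t=r.snapshot("top")
rays=[]
for n,im,f in (("w",p,1),("s",s,0),("t",t,0)):
    for k,z in (("blade_end",.1),("handle_mid",.1),("orange_print",.008)):
        print(n,k,[(x["location"],onz(im,x["location"],z,f),round(x["conf"],2)) for x in r.place_of(im,k)[:2]])
cv2.imwrite("pics/f.png",np.vstack([p["color"][:250],np.hstack([cv2.resize(x["color"][a:a+100,b:b+107,::-1],(320,300),interpolation=cv2.INTER_CUBIC)[:,:,::-1] for x,a,b in ((s,170,220),(t,140,220))])])[:,:,::-1])
u=np.array([np.cos(az),np.sin(az),0]); print("exp blade",np.array([*O,.1])-u*.07)
E
```

```text
13.3667 [-0.4693  0.2475  2.2194  1.1401  1.0877 -0.7883] [-0.5602  0.0403  0.0722]
15.875 [0.5135 0.1216 0.0887] [0.5135 0.1216 0.0887] 23.618484390250668
w blade_end [([317.7, 129.1], array([0.5549, 0.2043, 0.1   ]), 0.64)]
w handle_mid [([319.0, 242.6], array([0.5111, 0.1161, 0.1   ]), 0.71)]
w orange_print []
s blade_end [([269.4, 209.9], array([0.5686, 0.2065, 0.1   ]), 0.84)]
s handle_mid [([314.4, 206.3], array([0.525 , 0.1166, 0.1   ]), 0.74)]
s orange_print [([402.4, 225.3], array([ 0.4335, -0.081 ,  0.008 ]), 0.79), ([241.8, 239.4], array([0.6027, 0.27  , 0.008 ]), 0.67)]
t blade_end [([274.2, 187.2], array([0.5552, 0.2102, 0.1   ]), 0.88), ([341.6, 206.9], array([0.5019, 0.0357, 0.1   ]), 0.52)]
t handle_mid [([309.8, 203.2], array([0.5124, 0.118 , 0.1   ]), 0.84)]
t orange_print [([257.4, 181.5], array([0.5853, 0.2679, 0.008 ]), 0.74), ([225.0, 160.5], array([0.647 , 0.3609, 0.008 ]), 0.65)]
exp blade [0.5582 0.2096 0.1   ]
```

View pics/f.png

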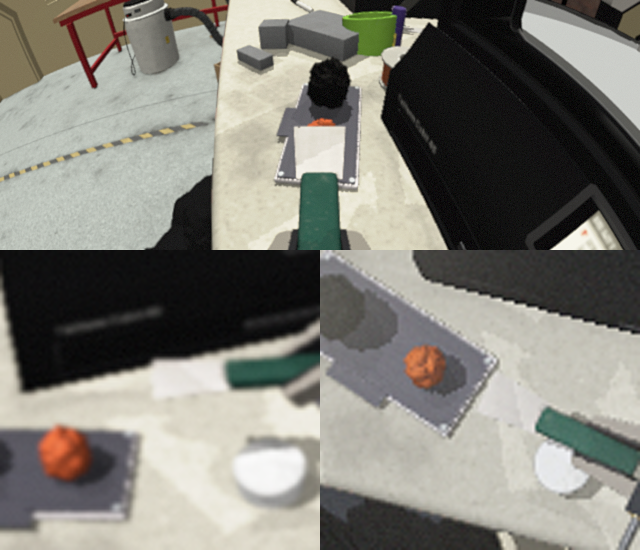

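In the wrist view the blade at (320,150) lines up with the orange print at (322,122). The scene and top views show the scraper level, raised and short of the plate's orange print, with the prints and tin undisturbed. The network's points agree with the planned pose to about 5 mm.

```bash
python3 - <<'E'
from h import *
print(r.current_grip_force(),np.abs(r.current_qvel()).max()); print(r.close_job())
E
```

```text
29.983261227607727 0.0013460797095664126
the job is handed in; nothing more can be done
None
```

The job is handed in, with no verdict returned: the scraper is out of its stand and held level and still about 10 cm up, pointing at the smaller orange print with its blade end about 5 cm short of it, and the prints and tin look undisturbed in the last pictures.

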